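Centre-mark a plate through the bush of a leaf jig

TASK

The plate in the marking jig needs its centre mark for drilling. Fold the jig's leaf fully down over the plate, take the punch out of the wooden stand, and put its point down through the brass bush onto the plate; then press it squarely with a steady force of about 15 N for at least a second (never above 25 N, never forcing it sideways in the bush) and lift it straight out without dragging the point. Stand the punch back in its hole, let it go, and leave the leaf down and the other tools where they lie.

Things in the scene. Friction and masses are not known exactly. Their poses are not given: they have to be found in the camera images.
- jig: dark steel marking jig, fixed to the bench: base 124 (x) x 84 (y) x 14 mm, origin at the centre of its underside on the bench, z up, x from the leaf's tab side (-x) to the hinge side (+x). A leaf is hinged along its y axis at x = +50, z = 31 mm. Jig and leaf together count as one body for contact.
- leaf (a joint): hinge of the leaf (rad): 0 = fully down, level, lying over the plate (that is its stop); about 0.8 to 1.25 at the start, leaf tipped up and back with its red tab high. It is stiff (about 0.16 N m) and stays where it is left; push it down on its outer (upper) face near the tab, it swings about an axis 31 mm above the bench.
- bush (a point): centre of the mouth of the brass guide bush in the leaf, 50 mm from the hinge line. With the leaf down the mouth is 47 mm above the bench over the jig's centre (jig x = y = 0), axis upright. Mouth: funnel about 17 mm wide narrowing over 5 mm to a round bore of 10.4 mm, 16 mm long, whose lower end is 26 mm above the bench. Leaf: steel, 10 mm thick (26 to 36 mm above the bench when down), 58 mm wide, reaching 84 mm from the hinge.
- leaf_tab (a point): middle of the upper (outer) face of the red tab at the free end of the leaf, 108 mm from the hinge line, tab 24 x 24 x 8 mm; with the leaf down it is 36 mm above the bench.
- nest: blue plastic insert in the jig, fixed: three rails 8 mm high round the work, origin on the jig's centre line 14 mm above the bench. It holds the aluminium plate to be marked (56 x 44 mm, scribed cross at its centre, right under the bush), and counts with the plate as one body for contact. Plates differ in thickness: the plate's upper face is somewhere between 16 and 22 mm above the bench and its height is not measured; it is rigid and clamped.
- stand: wooden tool stand, fixed, 64 (x) x 104 (y) x 50 mm high, origin at the centre of its underside; holes in its top.
- stand_hole (a point): centre of the mouth of the punch's hole in the stand's top (50 mm above the bench, at x = 0, y = +18 mm of the stand): 12.5 mm wide, 48 mm deep, with a 1.5 mm chamfer. The three other holes are smaller.
- punch: marking punch, about 140 g, round about its z axis (up when standing): origin on its axis at the underside of a dark collar (22 mm wide, 5 mm thick, z = 0 to +5 mm). Below the collar a steel shank of 9 mm diameter, 45 mm long including a 7 mm conical point; above it a black ribbed grip of 16 mm diameter from z = +5 to +56 mm and a brass cap to +65 mm. At the start it stands in its hole with the collar on the stand's top.
- punch_tip (a point): the punch's point (2 mm wide flat), on its axis 45 mm below its origin
- pliers: long-nose pliers with yellow and black grips, 188 mm, lying: leave alone
- side_cutter: side cutter with red grips, 115 mm, lying: leave alone
- flux_tin: white round tin, 63 mm wide, 22 mm high: leave alone
- marker: white and blue marker pen, 125 mm, lying near the front edge: leave alone
- tweezers: steel tweezers, 121 mm, lying: leave alone
Not all that is in view belongs to the job. There is more than one size of the punch; the one meant has the size given above.

How it is judged:
On the way, in this order (a step that is already met when the one before it is completed fails the run):
1. the leaf is folded fully down while the punch is not in the bush (value of joint leaf below 0.04 rad and horizontal distance between punch_tip and bush above 0.05 m), for 0.2 s.
2. the punch, through the bush and square, presses the plate with 10 to 20 N for 0.6 s without a break (value of joint leaf below 0.04 rad and z of punch_tip in the frame of jig below 0.0255 m and horizontal distance between punch_tip and bush below 0.0025 m and angle between the z axis of punch and the z axis of jig, either way round below 0.07 rad and contact force between punch and nest between 10 and 20 N), for 0.6 s.
3. the punch is lifted out of the bush, the leaf still down (value of joint leaf below 0.04 rad and z of punch_tip in the frame of jig above 0.052 m), for 0.1 s.
At the end, for the whole second after the job is handed in: The leaf is down (within 0.04 rad) and the punch stands released and still in its own hole of the stand, point down, collar on the stand's top (within 3 mm in height and 4 mm sideways, less than 0.1 rad from upright) (value of joint leaf below 0.04 rad and horizontal distance between punch and stand_hole below 0.004 m and height (world z) of punch between 0.047 and 0.053 m and angle between punch's own z axis and vertical below 0.1 rad and height (world z) of punch_tip below 0.02 m and linear speed of punch below 0.01 m/s); the robot touches nothing.
It fails at once if the punch presses the plate with more than 25 N (contact force between punch and nest above 25 N).
It fails at once if the punch is forced against the leaf, bush or jig with more than 20 N (contact force between punch and jig above 20 N).
It fails at once if the point bears on the plate aslant (over 0.1 rad), or off the bush's axis by more than 3 mm (dragged, or with the leaf up) (contact force between punch and nest above 1.5 N and (angle between the z axis of punch and the z axis of jig, either way round above 0.1 rad or horizontal distance between punch_tip and bush above 0.003 m)).
It fails at once if another tool is pushed more than 30 mm (distance of any of pliers, side_cutter, flux_tin, marker, tweezers from where it was at the start of the episode above 0.03 m).
It also fails if it takes over 72 s, if anything falls off the work surface, if the arm or the gripper's body presses on something with over 40 N, if the wrist force passes 120 N, or if a joint passes its speed limit or range.

ROBOT

A 7-joint arm with a two-finger parallel gripper is mounted at the origin on a cart in front of the work surface, level with it; the furniture and walls round the work are solid. World frame = base frame: x ahead of the robot, y to its left, z up, the work surface at z = 0. Lengths are in m, angles in rad, forces in N, time in s.
With the tool pointing down it reaches from about 0.35 to 0.9 m from the base axis. Payload 8.1 kg.
Tool frame: the origin (TCP) lies on the centre line of the jaws, within the pads' length; the fingertips stand 19 mm ahead of it and the grasp point (between the pads) is the TCP; z points along the fingers, y is the direction in which the jaws open and shut (so a half turn about z gives the same grasp; the last joint's range is limited). The gripper opens to 92 mm and grips with 3 to 60 N. Pads are 19 mm wide; open, the fingers measure 130 mm over their backs; the gripper's body (75 mm by 190 mm) begins 47 mm behind the grasp point.
Start: joints at [1.117, 0.434, 0.025, 1.573, -0.012, 1.134, -0.075], TCP at [0.215, -0.587, 0.22] pointing down, gripper open.
Joint ranges: [-2.62, 2.62], [-0.44, 2.09], [-1.27, 1.32], [0.08, 2.57], [-1.32, 4.46], [0.12, 2], [-2.74, 2.74]. Speed limits (rad/s): [2.22, 2.22, 3.01, 3.01, 3.14, 3.14, 3.14].

INTERFACE

Orientations are given as a rotation vector (axis times angle).
In Python, from cell import monitor, imaging, workorder, outline_of gives the robot as it stands.
- The arm moves only by the tool move_arm, never from a script. Its argument "series" is a list of rows, each a list of 6 numbers: the shift along the world's x, y, z in cm, then the turn, a rotation vector about the world's x, y, z in degrees. A call has 1 to 8 rows; each row shifts and turns the commanded pose from where the row before left it; what a row does not reach is not made up. A row lasts 1/10 s, in which the tool goes at most 50 mm and 8.59 degrees, less where a joint would pass 70% of its speed; a pose out of reach is approached as far as the arm can. A call with a gripper value outside its range is refused whole. "grip" is the opening, from 0 (shut) to 1 (fully open), set as the call begins (left out, the last holds). The fingers move at their own pace and stop on an object; "force" is the grip in N (left out, the last holds). Time passes only in rows, so rows that do not move let the fingers close. It gives the time, the measured TCP pose, the force and the opening at its end, in the units of the state.
- monitor.observe(): the state, without advancing time (a new reading comes with each control period).
- imaging.get_image(name): name is "scene" or "top" or "wrist"; returns a dict with "color" (384x512x3 uint8, red, green, blue), "fx", "fy", "cx", "cy" (pixels), "rvec" (rotation vector, rad) and "tvec" (3), from world to camera coordinates, as OpenCV has them; the wrist camera has in their place "mount" (4x4, takes a point from camera to tool coordinates, whose origin is the TCP and whose axes are the flange's). Camera axes: x right, y down, z forward; pixel columns grow to the right and rows downward; lengths in m; the calibration is good to about 2 mm. A picture is of the moment at which its call begins: read the wrist's pose just before it. There is no depth.
- workorder.sign_off(): hands the job in, once; it reports no verdict.
Trained networks look in the newest picture that a camera, given by its name, has taken for a name from the list of things; names that differ only in an ending like _2 or _b are one class to them, and where a whole thing is asked for, a point or a joint stands for the part that bears it (a point fixed in the world has none). Each returns a list of dicts, best first, with "p" (0 to 1); they miss things now and then, are a little off and sometimes report something else, mostly with a low value. They report only what shows in the picture. A call takes as long as a camera call. They do not tell look-alikes from the thing itself.
- outline_of(camera, thing): "mask" (384x512 bool, what is visible of it) and "rect" ([left, top, width, height] in pixels, round what is visible of it).
The state is a dict: "clock": time; "joints": joint angles; "dq": joint speeds; "joint_efforts": joint torques, N m; "position": TCP position; "ee_rot": TCP orientation; "force": force on the tool from outside, world axes, zero at the start; "ft_torque": the same for the moment, N m; "width": opening from 0.0 (shut) to 1.0 (fully open).
Only numpy, scipy, OpenCV 4.12 (cv2) and the standard library are available. Lean on these libraries where they do the work, as an engineer would, in place of code of your own. Each camera call takes 0.05 s, during which the arm holds its last target. There are 200 camera calls.

## Working session

There is one attempt and no reset: what is moved stays moved. The work goes in short steps, Python scripts to look and compute and a tool call to move; the robot and the scene stay as the last step left them, time stands still between calls to the robot, and variables do not carry over. Pictures are saved under pics/ and viewed, about 8 in all and at most 12, crops included, and the job is handed in when it is done.

Besides the shell and the picture viewer there is one more tool, called after "Emit:" by a JSON object that holds its "name" and its "arguments", one argument or row to a line. move_arm: Moves the arm, as the interface text tells. Its arguments: {"type":"object","properties":{"series":{"type":"array"},"grip":{"type":"number"},"force":{"type":"number"}},"required":["series"]}

```bash
ls; mkdir -p pics; cat > h.py <<'E'
import numpy as np, cv2
from cell import monitor, imaging, workorder, outline_of
from scipy.spatial.transform import Rotation as R
def grab(n):
    s=monitor.observe(); im=imaging.get_image(n)
    K=np.array([[im['fx'],0,im['cx']],[0,im['fy'],im['cy']],[0,0,1]])
    if 'rvec' in im and im['rvec'] is not None:
        Rc=R.from_rotvec(np.ravel(im['rvec'])).as_matrix(); t=np.ravel(im['tvec'])
    else:
        T=np.eye(4);T[:3,:3]=R.from_rotvec(s['ee_rot']).as_matrix();T[:3,3]=s['position']
        W=np.linalg.inv(T@np.array(im['mount'])); Rc=W[:3,:3];t=W[:3,3]
    return im['color'],K,Rc,t
def ray(px,K,Rc,t,z):
    d=Rc.T@np.linalg.inv(K)@np.array([px[0],px[1],1.]); c=-Rc.T@t
    return c+d*(z-c[2])/d[2]
def proj(P,K,Rc,t):
    q=K@(Rc@np.array(P)+t); return q[:2]/q[2]
def save(f,c,s=1): cv2.imwrite(f,cv2.cvtColor(cv2.resize(c,None,fx=s,fy=s,interpolation=cv2.INTER_CUBIC),cv2.COLOR_RGB2BGR))
def tri(obs): # list of (px,K,Rc,t)
    A=[];b=[]
    for p,K,Rc,t in obs:
        d=Rc.T@np.linalg.inv(K)@np.array([p[0],p[1],1.]);d/=np.linalg.norm(d);c=-Rc.T@t
        M=np.eye(3)-np.outer(d,d);A.append(M);b.append(M@c)
    return np.linalg.lstsq(np.vstack(A),np.hstack(b),rcond=None)[0]
E
python3 - <<'E'
from h import *
ims=[]
for n in ('scene','top'):
    c,K,Rc,t=grab(n); ims.append(c); print(n,K[0,0],'cam',-Rc.T@t)
    for th in ('jig','leaf','punch','stand','nest','bush','leaf_tab','pliers','side_cutter','flux_tin','marker','tweezers'):
        try: print(th,[(round(float(o['p']),2),list(map(int,o['rect'])),np.round(ray((o['rect'][0]+o['rect'][2]/2,o['rect'][1]+o['rect'][3]/2),K,Rc,t,0.0)[:2],3)) for o in outline_of(n,th)][:3])
        except Exception as e: print(th,e)
    save(f'pics/{n}.png',c,1.5)
print(monitor.observe())
E
```

```text
pics
scene 362.81163628377215 cam [0.20324744 0.71885057 0.59602932]
jig [(0.74, [252, 144, 56, 60], array([ 0.517, -0.044])), (0.61, [213, 227, 11, 29], array([0.532, 0.255]))]
leaf [(0.82, [259, 143, 25, 37], array([ 0.566, -0.09 ]))]
punch [(0.58, [214, 226, 12, 29], array([0.53 , 0.252])), (0.25, [263, 144, 24, 35], array([ 0.558, -0.096]))]
stand [(0.76, [194, 228, 62, 59], array([0.495, 0.287])), (0.62, [215, 228, 11, 30], array([0.526, 0.257]))]
nest [(0.75, [262, 173, 33, 23], array([ 0.501, -0.   ])), (0.33, [216, 228, 4, 27], array([0.533, 0.255]))]
bush [(0.65, [263, 145, 21, 35], array([ 0.56 , -0.088])), (0.44, [262, 180, 34, 17], array([0.495, 0.014]))]
leaf_tab [(0.62, [259, 143, 24, 34], array([ 0.57 , -0.096])), (0.44, [251, 144, 57, 62], array([ 0.518, -0.043]))]
pliers [(0.96, [109, 229, 62, 62], array([0.65 , 0.381])), (0.57, [260, 139, 27, 40], array([ 0.569, -0.105]))]
side_cutter [(0.72, [187, 192, 18, 30], array([0.645, 0.182]))]
flux_tin [(0.54, [235, 146, 22, 18], array([ 0.649, -0.085]))]
marker [(0.66, [287, 215, 15, 39], array([0.39 , 0.154]))]
tweezers [
[... 1144 characters left out ...]
, 7], array([0.411, 0.384]))]
{'clock': 1.3, 'joints': array([ 1.11741278,  0.43451337,  0.02502475,  1.57319384, -0.01162004,
        1.13401364, -0.07506569]), 'dq': array([-0.0018626 ,  0.00164881, -0.00044643,  0.00130305,  0.00106846,
       -0.00027165, -0.00058695]), 'joint_efforts': array([ 3.96587729e-04, -6.67669487e+01,  9.83634442e-01, -3.14804220e+01,
       -6.07555965e-02,  3.28836555e-02, -4.67160731e-06]), 'position': array([ 0.21474248, -0.58696249,  0.21973619]), 'ee_rot': array([ 3.09339986e+00,  5.48059711e-01, -2.44334386e-07]), 'force': array([-0.73257576, -0.26316582, -0.61099602]), 'ft_torque': array([0.00909828, 0.05984459, 0.00830899]), 'width': 1.0024865656424873}
```

```bash
python3 - <<'E'
import cv2,numpy as np
a=cv2.imread('pics/top.png')
a=a[int(100*1.5):int(280*1.5),int(100*1.5):int(380*1.5)]
b=cv2.imread('pics/scene.png')[180:480,150:480]
a=cv2.resize(a,None,fx=1.9,fy=1.9,interpolation=2)
print(a.shape)
cv2.imwrite('pics/a.png',a)
cv2.imwrite('pics/b.png',cv2.resize(b,None,fx=1.9,fy=1.9,interpolation=2))
E
```

```text
(513, 798, 3)
```

View pics/a.png

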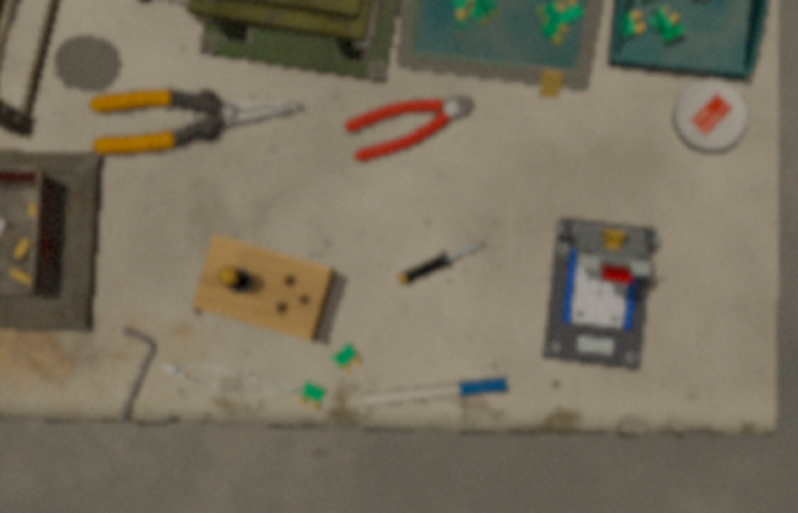

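View pics/b.png

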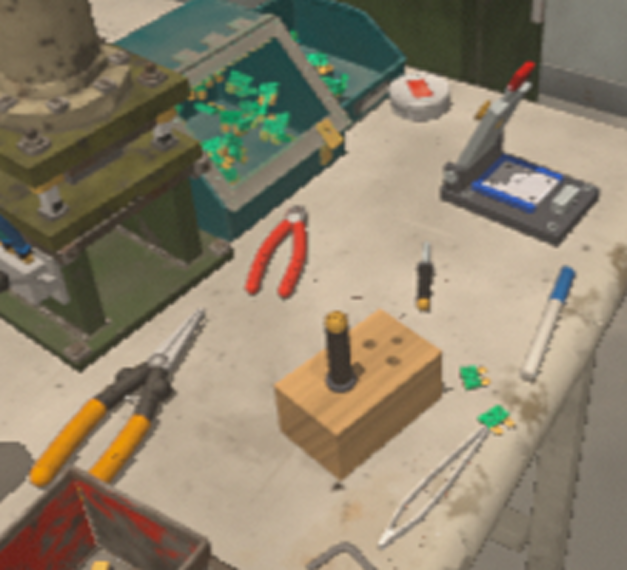

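```bash
python3 - <<'E'
from h import *
c,K,Rc,t=grab('top')
f=lambda p,z: ray((100+p[0]/2.85,100+p[1]/2.85),K,Rc,t,z)
for nm,z,ps in (('jig',.014,[(560,218),(655,228),(638,368),(545,356)]),('stand',.05,[(215,235),(335,268),(318,342),(193,305)])):
    q=np.array([f(p,z)[:2] for p in ps]); print(nm,q.round(3).tolist(),q.mean(0).round(4)); 
    for i in range(4): d=q[i]-q[i-1]; print(np.linalg.norm(d).round(4),np.degrees(np.arctan2(d[1],d[0])).round(1))
print('cap',f((230,276),.113)); print('tab',[f((617,273),z).round(3) for z in (.11,.125,.14)])
E
```

```text
jig [[0.552, 0.049], [0.545, -0.033], [0.423, -0.02], [0.431, 0.06]] [0.4877 0.0139]
0.1207 -5.1
0.0829 -94.7
0.1224 173.8
0.0806 84.1
stand [[0.526, 0.343], [0.5, 0.24], [0.438, 0.253], [0.466, 0.359]] [0.4823 0.2986]
0.0617 -15.1
0.1054 -104.0
0.0637 168.9
0.1099 75.0
cap [0.48643925 0.31713072 0.113     ]
tab [array([0.497, 0.011, 0.11 ]), array([0.495, 0.013, 0.125]), array([0.494, 0.015, 0.14 ])]
```

Emit:
{"name": "move_arm", "arguments": {
  "series": [
    [0,5,3,0,0,0],
    [2,5,3,0,0,0],
    [3,4,2,0,0,0],
    [3,4,0,0,0,0],
    [3,4,0,0,0,0],
    [3,4,0,0,0,0],
    [3,4,0,0,0,0],
    [2,4,0,0,0,0]
  ],
  "grip": 0
}}

```text
clock: 2.15
position: [0.4005, -0.2643, 0.2886]
ee_rot: [3.093, 0.55, 0.002]
force: [1.6, -0.2, 0.1]
width: 0.349
```

Emit:
{"name": "move_arm", "arguments": {
  "series": [
    [1,3.5,0.6,0,0,-3.2],
    [1,3.5,0.6,0,0,-3.2],
    [1,3.5,0.6,0,0,-3.2],
    [1,3.5,0.6,0,0,-3.2],
    [1,3.5,0,0,0,-3.2],
    [1,3.5,0,0,0,-3.2],
    [1,3.5,0,0,0,-3.2],
    [1,3.1,0,0,0,-3.2]
  ]
}}

```text
clock: 2.95
position: [0.479, 0.0115, 0.3127]
ee_rot: [-3.138, 0.154, -0.001]
force: [0.1, -0.6, -1.2]
width: 0.003
```

```bash
python3 - <<'E'
from h import *
c,K,Rc,t=grab('wrist'); s=monitor.observe(); print(s['position'],s['ee_rot'],'cam',-Rc.T@t)
for th in ('jig','leaf','nest','leaf_tab'):
    print(th,[(round(float(o['p']),2),list(map(int,o['rect']))) for o in outline_of('wrist',th)][:2])
from math import *
yaw=radians(-5.5)
o=np.array([.488,.014]); J=lambda x,y,z:(o[0]+x*cos(yaw)-y*sin(yaw),o[1]+x*sin(yaw)+y*cos(yaw),z)
for P in [(.062,.042,.014),(.062,-.042,.014),(-.062,-.042,.014),(-.062,.042,.014)]: 
    p=proj(J(*P),K,Rc,t); print(p); cv2.circle(c,tuple(int(v) for v in p),3,(0,255,0),1)
for th in (.9,1.0,1.1,1.2):
    p=proj(J(.05-.108*cos(th)+.005*sin(th),0,.031+.108*sin(th)+.005*cos(th)),K,Rc,t);print(th,p); cv2.circle(c,tuple(int(v) for v in p),2,(255,0,255),1)
save('pics/w1.png',c,1.5)
E
```

```text
[0.48009294 0.01720795 0.31271887] [-3.13469774e+00  1.50222810e-01 -2.18558052e-03] cam [0.55067448 0.00477061 0.47786299]
jig [(0.78, [223, 105, 60, 84]), (0.39, [94, 38, 70, 50])]
leaf [(0.98, [230, 112, 47, 51])]
nest [(0.76, [236, 152, 40, 14])]
leaf_tab [(0.68, [228, 112, 49, 52])]
[228.16453527 108.08289932]
[284.09947177 107.98531301]
[282.46062663 187.70477564]
[230.37246281 187.79555347]
0.9 [255.77567008 171.66010844]
1.0 [255.70632631 165.29089921]
1.1 [255.63859094 158.04079806]
1.2 [255.57373077 149.9785149 ]
```

View pics/w1.png

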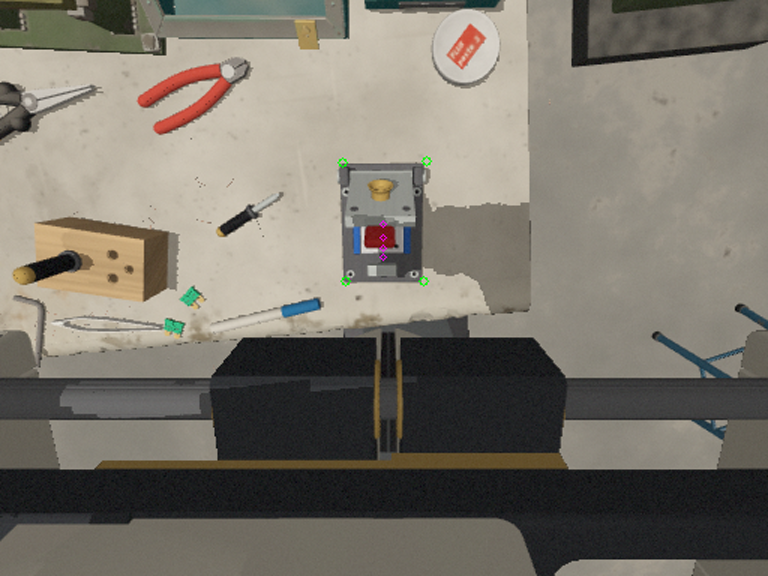

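Emit:
{"name": "move_arm", "arguments": {
  "series": [
    [2.1,-0.25,-3.5,0,0,0],
    [2.2,-0.25,-4.5,0,0,0],
    [0,0,-4.6,0,0,0],
    [0,0,-4.6,0,0,0],
    [0,0,0,0,0,0],
    [0,0,0,0,0,0]
  ]
}}

```text
clock: 3.8
position: [0.5216, 0.0035, 0.1412]
ee_rot: [3.137, -0.153, -0.002]
force: [0.2, 0.4, 0.2]
width: 0.007
```

Emit:
{"name": "move_arm", "arguments": {
  "series": [
    [-1.8,0.17,0.4,0,0,0],
    [-1.8,0.17,-1.0,0,0,0],
    [-1.6,0.15,-1.4,0,0,0],
    [-1.3,0.12,-1.65,0,0,0],
    [-0.9,0.09,-1.9,0,0,0],
    [-0.5,0.05,-1.6,0,0,0],
    [0,0,0,0,0,0]
  ]
}}

```text
clock: 4.5
position: [0.4434, 0.0117, 0.0704]
ee_rot: [3.137, -0.151, 0.003]
force: [0.0, 0.0, 0.6]
width: 0.003
```

Emit:
{"name": "move_arm", "arguments": {
  "series": [
    [0,0.3,-0.5,0,0,0],
    [0,0,-0.6,0,0,0],
    [0,0,-0.4,0,0,0],
    [0,0,-0.2,0,0,0],
    [0,0,0,0,0,0]
  ]
}}

```text
clock: 5.0
position: [0.4429, 0.0152, 0.0519]
ee_rot: [-3.138, 0.151, 0.0]
force: [0.5, 0.1, 0.0]
width: 0.003
```

```bash
python3 - <<'E'
from h import *
s=monitor.observe(); print(s['position'],s['force'],s['ft_torque'])
a=grab('scene')[0][130:220,220:340]; b=grab('wrist')[0]
save('pics/s2.png',a,6)
E
```

```text
[0.4429434  0.01519184 0.05186446] [0.54575751 0.13470267 0.01182995] [ 0.05785343 -0.05648068  0.01914862]
```

View pics/s2.png

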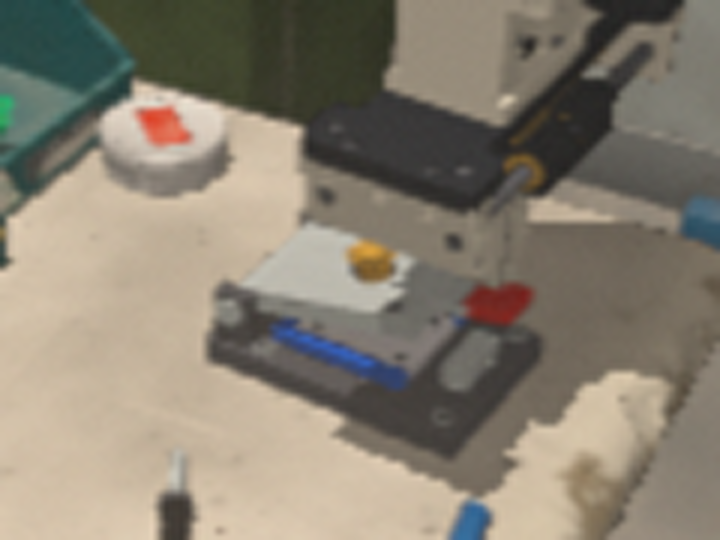

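Emit:
{"name": "move_arm", "arguments": {
  "series": [
    [0,0,-0.2,0,0,0],
    [0,0,-0.2,0,0,0],
    [0,0,0,0,0,0]
  ]
}}

```text
clock: 5.4
position: [0.4426, 0.0151, 0.0478]
ee_rot: [3.138, -0.151, -0.001]
force: [-0.7, 0.5, -0.4]
width: 0.001
```

Emit:
{"name": "move_arm", "arguments": {
  "series": [
    [0,0,-0.2,0,0,0],
    [0,0,-0.2,0,0,0],
    [0,0,0,0,0,0]
  ]
}}

```text
clock: 5.7
position: [0.4426, 0.0151, 0.0437]
ee_rot: [3.138, -0.151, -0.001]
force: [0.1, -0.5, 1.0]
width: 0.006
```

```bash
python3 - <<'E'
from h import *
s=monitor.observe(); print(s['position'],s['force'],s['ft_torque'])
a=grab('scene')[0][140:215,230:330]; T=grab('top')[0][150:240,270:360]
save('pics/s3.png',np.hstack([cv2.resize(a,(400,400)),cv2.resize(T,(400,400))]),1)
E
```

```text
[0.44261891 0.01512185 0.04372619] [ 0.12093356 -0.5223174   1.02019298] [-0.00157202  0.05567487  0.02098752]
```

View pics/s3.png

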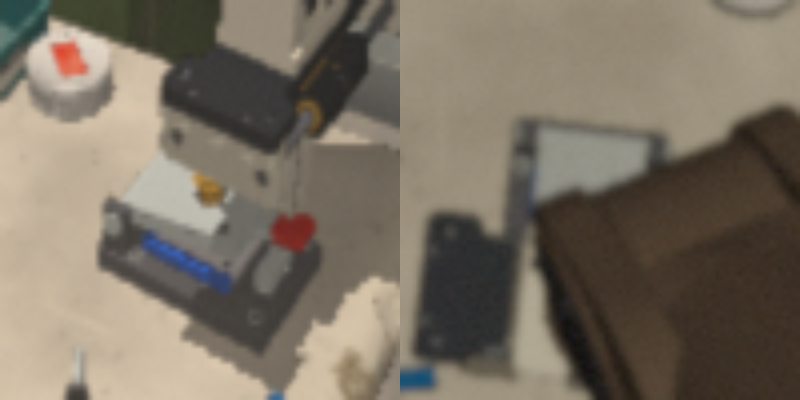

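Emit:
{"name": "move_arm", "arguments": {
  "series": [
    [0,0,-0.15,0,0,0],
    [0,0,-0.15,0,0,0],
    [0,0,0,0,0,0]
  ]
}}

```text
clock: 6.1
position: [0.4427, 0.0152, 0.0408]
ee_rot: [3.138, -0.151, -0.0]
force: [-0.4, -0.6, -1.0]
width: 0.002
```

```bash
cat >> h.py <<'E'
from math import *
yaw=radians(-5.5); o=np.array([.488,.0155])
J=lambda x,y,z:(o[0]+x*cos(yaw)-y*sin(yaw),o[1]+x*sin(yaw)+y*cos(yaw),z)
def leafpt(r,y,n,th): return J(.05-r*cos(th)+n*sin(th),y,.031+r*sin(th)+n*cos(th))
E
python3 - <<'E'
from h import *
c,K,Rc,t=grab('scene'); s=monitor.observe()
x0,y0,S=225,135,8
im=cv2.resize(c[y0:y0+75,x0:x0+98],None,fx=S,fy=S,interpolation=cv2.INTER_CUBIC)
def poly(P,col):
    q=np.array([((proj(p,K,Rc,t)+.5-[x0,y0])*S) for p in P]).astype(np.int32); cv2.polylines(im,[q],True,col,1)
poly([J(a,b,.014) for a,b in [(.062,.042),(.062,-.042),(-.062,-.042),(-.062,.042)]],(0,255,0))
for th,col in ((0,(255,255,0)),(.15,(255,0,255))):
    poly([leafpt(r,y,.005,th) for r,y in [(0.01,.029),(.084,.029),(.084,-.029),(0.01,-.029)]],col)
    poly([leafpt(r,y,.005,th) for r,y in [(.096,.012),(.12,.012),(.12,-.012),(.096,-.012)]],col)
T=R.from_rotvec(s['ee_rot']).as_matrix()
poly([s['position']+T@[a,b,.019] for a,b in [(.0095,.019),(.0095,-.019),(-.0095,-.019),(-.0095,.019)]],(0,255,255))
save('pics/s4.png',im)
E
```

```text
(no output)
```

View pics/s4.png

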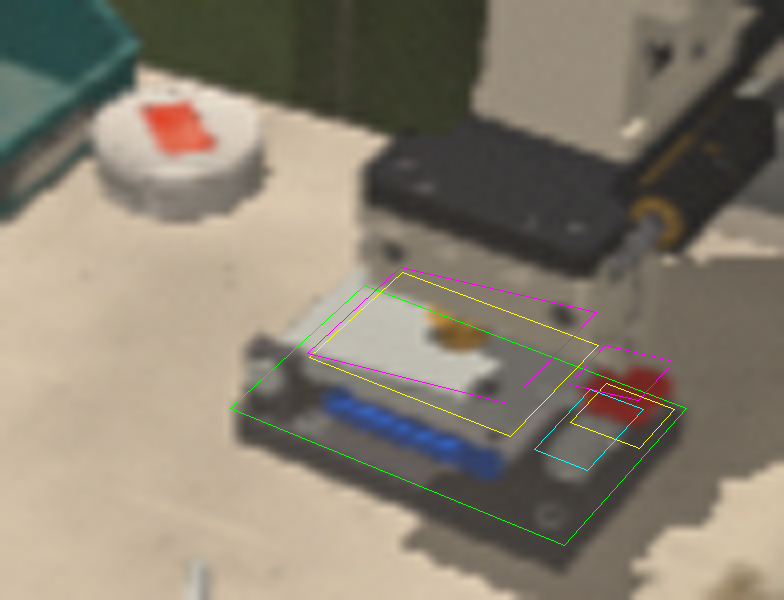

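```bash
python3 - <<'E'
from h import *
c,K,Rc,t=grab('scene'); s=monitor.observe(); T=R.from_rotvec(s['ee_rot']).as_matrix()
x0,y0,S=225,135,8
for z in (.019,-.047,-.1):
  print(z,[(np.array((proj(s['position']+T@[a,b,z],K,Rc,t)+.5-[x0,y0])*S)).astype(int).tolist() for a,b in [(.0375,.095),(.0375,-.095),(-.0375,-.095),(-.0375,.095),(0,0)]])
w,K,Rc,t=grab('wrist')
for p in [(0,0,.019),(0,0,0)]: print(proj(s['position']+T@p,K,Rc,t)*1.5)
for th in (0,.1,.2): print('tab',th,proj(leafpt(.108,0,.005,th),K,Rc,t)*1.5)
save('pics/w2.png',w,1.5)
E
```

```text
0.019 [[622, 252], [332, 546], [549, 638], [821, 323], [589, 429]]
-0.047 [[640, 88], [339, 373], [567, 463], [849, 156], [607, 259]]
-0.1 [[656, -53], [345, 221], [583, 309], [873, 12], [623, 111]]
[388.09696072 330.353496  ]
[388.17758466 347.79184126]
tab 0 [376.86396686 371.8809401 ]
tab 0.1 [376.23240171 381.93127834]
tab 0.2 [375.50970134 390.46432536]
```

View pics/w2.png

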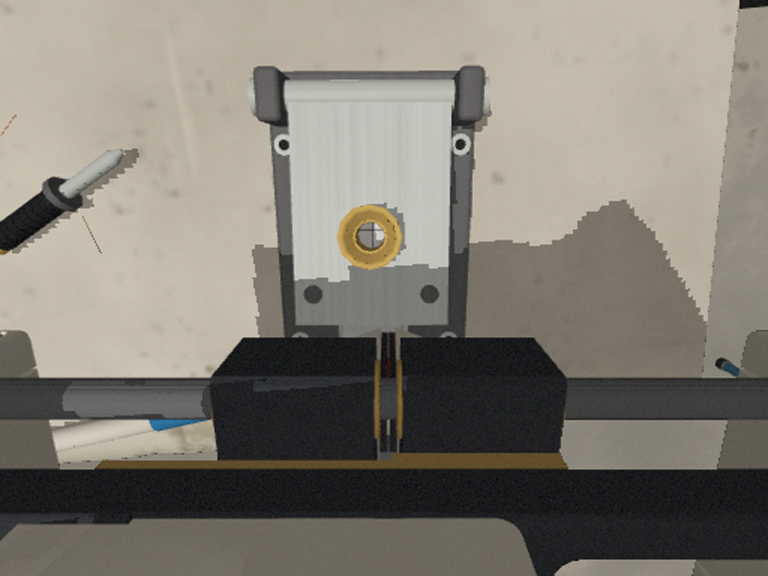

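Emit:
{"name": "move_arm", "arguments": {
  "series": [
    [0,0,-0.2,0,0,0],
    [0,0,-0.1,0,0,0],
    [0,0,0,0,0,0]
  ]
}}

```text
clock: 6.55
position: [0.4427, 0.0151, 0.0378]
ee_rot: [3.138, -0.151, -0.0]
force: [-0.7, -0.4, 1.2]
width: 0.006
```

```bash
python3 - <<'E'
from h import *
print([monitor.observe()[k] for k in ('position','force','ft_torque')])
w,K,Rc,t=grab('wrist')
g=cv2.cvtColor(w,cv2.COLOR_RGB2HSV)
m=((g[...,0]>14)&(g[...,0]<30)&(g[...,1]>110)&(g[...,2]>120)).astype(np.uint8); m[220:]=0
n,l,st,ce=cv2.connectedComponentsWithStats(m); i=1+st[1:,4].argmax(); print('bush',ce[i],st[i])
for th in (0,.05,.1,.15,.2): print(th,proj(leafpt(.05,0,.016,th),K,Rc,t).round(1), 'tri size', )
c,K,Rc,t=grab('scene')
g=cv2.cvtColor(c,cv2.COLOR_RGB2HSV)
m=(((g[...,0]<6)|(g[...,0]>174))&(g[...,1]>150)).astype(np.uint8); m[:,:290]=0;m[:,320:]=0;m[:170]=0;m[200:]=0
n,l,st,ce=cv2.connectedComponentsWithStats(m); i=1+st[1:,4].argmax(); print('tab',ce[i],st[i])
for th in (0,.05,.1,.15,.2): print(th,proj(leafpt(.108,0,.002,th),K,Rc,t).round(1))
E
```

```text
[array([0.4427001 , 0.01513391, 0.03784767]), array([-0.69671933, -0.35814856,  1.2266693 ]), array([ 0.11057801,  0.12582449, -0.01819076])]
bush [245.94722955 159.21987687] [ 225  138   43   43 1137]
0 [250. 160.] tri size
0.05 [249.8 159.2] tri size
0.1 [249.7 158.1] tri size
0.15 [249.5 156.7] tri size
0.2 [249.4 155. ] tri size
tab [303.26086957 185.02173913] [299 182  10   7  46]
0 [302.2 187.4]
0.05 [302.3 185.7]
0.1 [302.3 183.9]
0.15 [302.3 182.1]
0.2 [302.1 180.3]
```

Emit:
{"name": "move_arm", "arguments": {
  "series": [
    [0,0,-0.15,0,0,0],
    [0,0,-0.15,0,0,0],
    [0,0,-0.1,0,0,0],
    [0,0,0,0,0,0]
  ]
}}

```text
clock: 7.05
position: [0.4427, 0.0151, 0.0338]
ee_rot: [3.138, -0.151, -0.0]
force: [-0.3, -0.9, -0.2]
width: 0.003
```

```bash
cat > m.py <<'E'
from h import *
print([monitor.observe()[k].round(4) for k in ('position','force','ft_torque')])
w,K,Rc,t=grab('wrist')
g=cv2.cvtColor(w,cv2.COLOR_RGB2HSV)
m=((g[...,0]>14)&(g[...,0]<30)&(g[...,1]>110)&(g[...,2]>120)).astype(np.uint8); m[220:]=0
n,l,st,ce=cv2.connectedComponentsWithStats(m); i=1+st[1:,4].argmax(); print('bush',ce[i],st[i])
for th in (0,.05,.1,.15,.2): print(th,proj(leafpt(.05,0,.016,th),K,Rc,t).round(1))
c,K,Rc,t=grab('scene')
g=cv2.cvtColor(c,cv2.COLOR_RGB2HSV)
m=(((g[...,0]<6)|(g[...,0]>174))&(g[...,1]>150)).astype(np.uint8); m[:,:290]=0;m[:,320:]=0;m[:170]=0;m[200:]=0
n,l,st,ce=cv2.connectedComponentsWithStats(m); i=1+st[1:,4].argmax(); print('tab',ce[i],st[i])
for th in (0,.05,.1,.15,.2): print(th,proj(leafpt(.108,0,.002,th),K,Rc,t).round(1))
save('pics/s5.png',np.hstack([cv2.resize(w[:260,60:440],(400,300)),cv2.resize(c[140:215,230:330],(400,300))]))
E
python3 m.py
```

```text
[array([0.4427, 0.0151, 0.0338]), array([-0.2943, -0.9261, -0.2092]), array([0.0682, 0.0516, 0.041 ])]
bush [245.74935843 161.45936698] [ 224  140   44   44 1169]
0 [249.7 161.2]
0.05 [249.6 160.4]
0.1 [249.4 159.3]
0.15 [249.2 157.9]
0.2 [249.1 156.2]
tab [303.26 186.3 ] [299 184  10   7  50]
0 [302.2 187.4]
0.05 [302.3 185.7]
0.1 [302.3 183.9]
0.15 [302.3 182.1]
0.2 [302.1 180.3]
```

View pics/s5.png

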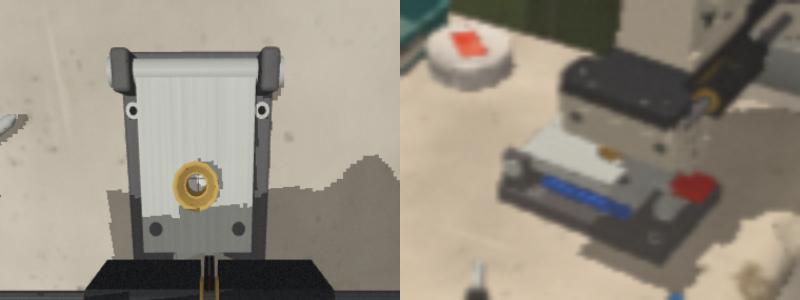

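Emit:
{"name": "move_arm", "arguments": {
  "series": [
    [0,0,-0.1,0,0,0],
    [0,0,0,0,0,0]
  ]
}}

```text
clock: 7.35
position: [0.4429, 0.0151, 0.033]
ee_rot: [3.138, -0.151, 0.0]
force: [-0.1, 0.4, 0.8]
width: 0.002
```

Emit:
{"name": "move_arm", "arguments": {
  "series": [
    [0,0,-0.1,0,0,0],
    [0,0,0,0,0,0]
  ]
}}

```text
clock: 7.55
position: [0.4427, 0.0151, 0.0319]
ee_rot: [3.138, -0.151, -0.0]
force: [1.2, -0.0, 0.0]
width: 0.002
```

Emit:
{"name": "move_arm", "arguments": {
  "series": [
    [0,0,-0.05,0,0,0],
    [0,0,0,0,0,0]
  ]
}}

```text
clock: 7.75
position: [0.4427, 0.0151, 0.0315]
ee_rot: [3.138, -0.151, -0.0]
force: [0.0, 0.2, 0.7]
width: 0.005
```

Emit:
{"name": "move_arm", "arguments": {
  "series": [
    [0,0,-0.1,0,0,0],
    [0,0,0,0,0,0]
  ]
}}

```text
clock: 7.95
position: [0.4427, 0.0151, 0.0304]
ee_rot: [3.138, -0.151, -0.0]
force: [0.1, -1.2, -0.2]
width: 0.001
```

Emit:
{"name": "move_arm", "arguments": {
  "series": [
    [0,0,-0.1,0,0,0],
    [0,0,0,0,0,0]
  ]
}}

```text
clock: 8.15
position: [0.4427, 0.0151, 0.0294]
ee_rot: [3.138, -0.151, -0.0]
force: [-0.2, -0.3, 0.2]
width: 0.006
```

```bash
python3 m.py
```

```text
[array([0.4427, 0.0151, 0.0294]), array([-0.2049, -0.3141,  0.2431]), array([ 0.0407, -0.04  , -0.0004])]
bush [245.62308998 163.8336163 ] [ 224  142   45   44 1178]
0 [249.5 163. ]
0.05 [249.3 162.1]
0.1 [249.1 161. ]
0.15 [249.  159.6]
0.2 [248.8 157.9]
tab [302.97916667 187.77083333] [298 185  11   7  48]
0 [302.2 187.4]
0.05 [302.3 185.7]
0.1 [302.3 183.9]
0.15 [302.3 182.1]
0.2 [302.1 180.3]
```

Emit:
{"name": "move_arm", "arguments": {
  "series": [
    [0,0,-0.1,0,0,0],
    [0,0,0,0,0,0]
  ]
}}

```text
clock: 8.45
position: [0.4429, 0.0151, 0.029]
ee_rot: [3.138, -0.151, 0.001]
force: [-2.3, -0.7, 11.8]
width: 0.007
```

Emit:
{"name": "move_arm", "arguments": {
  "series": [
    [0,0,-0.1,0,0,0],
    [0,0,0,0,0,0]
  ]
}}

```text
clock: 8.65
position: [0.443, 0.0151, 0.0285]
ee_rot: [3.137, -0.151, 0.001]
force: [-5.9, -0.7, 22.5]
width: 0.003
```

Emit:
{"name": "move_arm", "arguments": {
  "series": [
    [0,0,-0.1,0,0,0],
    [0,0,0,0,0,0]
  ]
}}

```text
clock: 8.85
position: [0.4431, 0.0151, 0.0282]
ee_rot: [3.137, -0.151, 0.002]
force: [-8.5, -1.5, 36.7]
width: 0.001
```

```bash
python3 m.py | grep -v "^0"
```

```text
[array([0.4431, 0.0151, 0.0282]), array([-8.5411, -1.49  , 36.6558]), array([-1.5720e-01,  2.1254e+00,  9.0000e-04])]
bush [245.63898305 164.79915254] [ 224  143   45   44 1180]
tab [302.85714286 187.89795918] [298 185  10   7  49]
```

Emit:
{"name": "move_arm", "arguments": {
  "series": [
    [0,0,1,0,0,0],
    [0,0,4,0,0,0],
    [0,0,5,0,0,0],
    [0,2,5,0,0,0],
    [1,4,5,0,0,0],
    [1,4.5,3,0,0,0],
    [1,4.5,0,0,0,0],
    [1,4.5,0,0,0,0]
  ],
  "grip": 0.6
}}

```text
clock: 9.75
position: [0.4804, 0.197, 0.2402]
ee_rot: [-3.137, 0.153, -0.004]
force: [0.4, -1.3, 0.2]
width: 0.597
```

Emit:
{"name": "move_arm", "arguments": {
  "series": [
    [0.4,4,0,0,0,0],
    [0,3.5,0,0,0,0],
    [0,0,0,0,0,0],
    [0,0,0,0,0,0]
  ]
}}

```text
clock: 10.15
position: [0.4831, 0.271, 0.2384]
ee_rot: [3.138, -0.148, -0.001]
force: [0.2, -0.3, -1.0]
width: 0.599
```

```bash
python3 - <<'E'
from h import *
s=monitor.observe(); T=R.from_rotvec(s['ee_rot']).as_matrix(); print(s['position'],s['ee_rot'],s['width'])
w,K,Rc,t=grab('wrist'); print('cam',-Rc.T@t)
P=s['position']
for k,p in dict(tip=P+T@[0,0,.019],tcp=P,cap=(.487,.316,.115),collar=(.487,.316,.05)).items(): print(k,proj(p,K,Rc,t).round(1))
print([(round(float(q['p']),2),list(map(int,q['rect']))) for q in outline_of('wrist','punch')][:3])
c,Ks,Rs,ts=grab('scene')
for k,p in dict(tip=P+T@[0,0,.019],tipL=P+T@[0,.028,.019],tipR=P+T@[0,-.028,.019],tcp=P).items(): 
  q=proj(p,Ks,Rs,ts); print(k,q.round(1)); cv2.circle(c,tuple(int(round(v)) for v in q),1,(0,255,0),-1)
save('pics/v.png',np.hstack([cv2.resize(w,(512,384)),cv2.resize(c[60:252,150:294],(288,384))]))
c,K,Rc,t=grab('scene')
g=cv2.cvtColor(c,cv2.COLOR_RGB2HSV)
m=(((g[...,0]<6)|(g[...,0]>174))&(g[...,1]>150)).astype(np.uint8); m[:,:290]=0;m[:,320:]=0;m[:170]=0;m[200:]=0
n,l,st,ce=cv2.connectedComponentsWithStats(m); i=1+st[1:,4].argmax(); print('tab',ce[i],st[i])
E
```

```text
[0.4831146  0.27101758 0.23836481] [ 3.13774662e+00 -1.47834429e-01 -1.22758804e-03] 0.5986658125958692
cam [0.55503569 0.26463606 0.40346737]
tip [258.7 220.2]
tcp [258.8 231.9]
cap [213.3 182.2]
collar [221.1 169. ]
[(0.87, [200, 159, 22, 28]), (0.69, [316, 116, 57, 34])]
tip [231.2 172.2]
tipL [240.2 164.8]
tipR [221.7 180. ]
tcp [230.8 163.3]
tab [302.72881356 187.52542373] [298 184  11   8  59]
```

View pics/v.png

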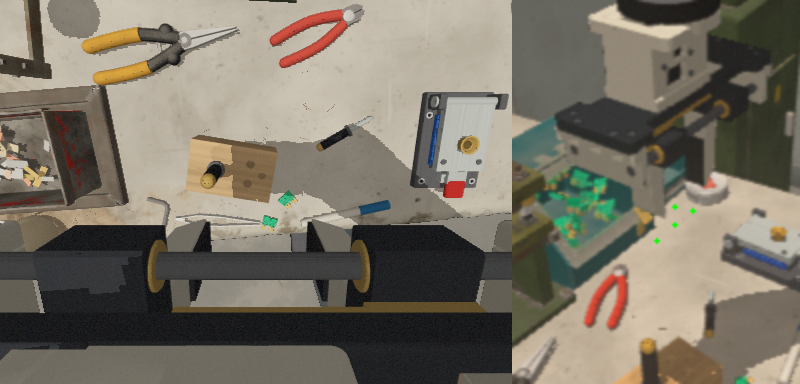

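```bash
cat > cap.py <<'E'
from h import *
def cap(n):
    c,K,Rc,t=grab(n); print(n,'fx',K[0,0].round(1))
    g=cv2.cvtColor(c,cv2.COLOR_RGB2HSV)
    m=((g[...,0]>12)&(g[...,0]<30)&(g[...,1]>140)&(g[...,2]>80)).astype(np.uint8)
    p=proj((.487,.318,.113),K,Rc,t)
    n_,l,st,ce=cv2.connectedComponentsWithStats(m)
    for i in range(1,n_):
        if st[i,4]>8 and np.linalg.norm(ce[i]-p)<22: print(st[i],ce[i].round(1),'pred',p.round(1),'xy@.113',ray(ce[i],K,Rc,t,.113).round(4))
    return c,K,Rc,t
if __name__=='__main__':
    print(monitor.observe()['position'])
    for n in ('wrist','scene','top'): cap(n)
E
python3 cap.py
```

```text
[0.4839128  0.26892903 0.23874279]
wrist fx 297.9
[199 175  15  15 122] [206.4 181.7] pred [209.6 183. ] xy@.113 [0.4887 0.3211 0.113 ]
scene fx 362.8
[215 229   6   8  38] [217.6 232.7] pred [218.5 230.4] xy@.113 [0.4853 0.3238 0.113 ]
top fx 445.1
```

Emit:
{"name": "move_arm", "arguments": {
  "series": [
    [0.3,3,-3,0,0,0],
    [0,2,-4,0,0,0],
    [0,0,-2.8,0,0,0],
    [0,0,0,0,0,0],
    [0,0,0,0,0,0]
  ]
}}

```text
clock: 11.0
position: [0.4868, 0.3199, 0.1413]
ee_rot: [3.137, -0.152, -0.001]
force: [-1.0, 0.6, -0.2]
width: 0.598
```

```bash
python3 - <<'E'
from cap import *
s=monitor.observe();print(s['position'])
w,K,Rc,t=cap('wrist'); c,Ks,Rs,ts=cap('scene')
T=R.from_rotvec(s['ee_rot']).as_matrix()
for z in (.019,-.007): print(z,proj(s['position']+T@[0,0,z],K,Rc,t),proj(s['position']+T@[0,0,z],Ks,Rs,ts))
save('pics/v2.png',np.hstack([cv2.resize(w,(512,384)),cv2.resize(c[130:290,160:280],(288,384))]))
E
```

```text
[0.48684627 0.31989889 0.14127181]
wrist fx 297.9
[245 202  21  22 368] [254.8 212.5] pred [261.4 214.8] xy@.113 [0.4892 0.3224 0.113 ]
scene fx 362.8
[215 230   6   7  34] [217.6 232.9] pred [218.5 230.4] xy@.113 [0.4849 0.3242 0.113 ]
0.019 [258.7307254 220.235443 ] [217.71682295 227.52246378]
-0.007 [258.80708885 236.76922072] [216.92052859 217.23784056]
```

View pics/v2.png

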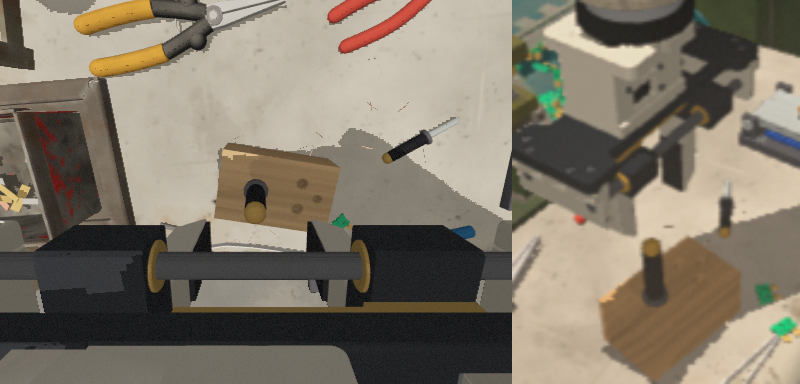

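Emit:
{"name": "move_arm", "arguments": {
  "series": [
    [0.2,0.3,0,0,0,0],
    [0,0,-3,0,0,0],
    [0,0,-2.6,0,0,0],
    [0,0,0,0,0,0],
    [0,0,-0.7,0,0,0],
    [0,0,-0.7,0,0,0],
    [0,0,-0.7,0,0,0],
    [0,0,0,0,0,0]
  ]
}}

```text
clock: 11.9
position: [0.4884, 0.3232, 0.0634]
ee_rot: [3.137, -0.151, -0.001]
force: [0.2, -0.3, -0.3]
width: 0.598
```

Emit:
{"name": "move_arm", "arguments": {
  "series": [
    [0,0,-0.6,0,0,0],
    [0,0,0,0,0,0]
  ]
}}

```text
clock: 12.1
position: [0.4884, 0.3233, 0.0573]
ee_rot: [3.138, -0.151, -0.001]
force: [0.8, -0.0, 0.3]
width: 0.601
```

Emit:
{"name": "move_arm", "arguments": {
  "series": [
    [0,0,0,0,0,0],
    [0,0,0,0,0,0],
    [0,0,0,0,0,0],
    [0,0,0,0,0,0],
    [0,0,0,0,0,0],
    [0,0,0,0,0,0]
  ],
  "grip": 0.08,
  "force": 45
}}

```text
clock: 12.7
position: [0.4886, 0.3234, 0.0578]
ee_rot: [3.138, -0.151, 0.0]
force: [0.1, -1.6, 1.0]
width: 0.165
```

Emit:
{"name": "move_arm", "arguments": {
  "series": [
    [0,0,0.5,0,0,0],
    [0,0,2,0,0,0],
    [0,0,3,0,0,0],
    [0,0,3,0,0,0],
    [0,0,3,0,0,0],
    [0,0,0,0,0,0]
  ]
}}

```text
clock: 13.3
position: [0.4902, 0.3254, 0.1773]
ee_rot: [-3.134, 0.15, -0.008]
force: [0.2, -0.5, -1.5]
width: 0.164
```

```bash
python3 - <<'E'
from h import *
s=monitor.observe();print(s['position'],s['force'],s['width'])
o2=np.array([.488,.0175])
# target for bush directly below
w,K,Rc,t=grab('wrist')
d=ray((245.64,164.8),K,Rc,t,.047)
print('fx',K[0,0])
E
```

```text
[0.4902001  0.32535061 0.17728338] [ 0.21586453 -0.46141569 -1.50040621] 0.16426888544336676
fx 297.93982221378485
```

Emit:
{"name": "move_arm", "arguments": {
  "series": [
    [0,-3,0,0,0,0],
    [0,-4,0,0,0,0],
    [0,-4.5,0,0,0,0],
    [0,-4.5,0,0,0,0],
    [0,-4.5,0,0,0,0],
    [-0.2,-4.2,0,0,0,0],
    [0,-3.6,0,0,0,0],
    [0,-2.5,0,0,0,0]
  ]
}}

```text
clock: 14.15
position: [0.4853, 0.0122, 0.1716]
ee_rot: [3.137, -0.155, -0.004]
force: [0.7, 0.3, -0.2]
width: 0.164
```

Emit:
{"name": "move_arm", "arguments": {
  "series": [
    [0,0,-1,0,0,0],
    [0,0,-1,0,0,0],
    [0,0,0,0,0,0],
    [0,0,0,0,0,0],
    [0,0,0,0,0,0]
  ]
}}

```text
clock: 14.65
position: [0.4866, 0.0166, 0.1528]
ee_rot: [-3.138, 0.148, 0.0]
force: [0.5, 0.2, -0.5]
width: 0.162
```

```bash
python3 - <<'E'
from h import *
s=monitor.observe();print(s['position'],s['ee_rot'],s['force'],s['width'])
w,K,Rc,t=grab('wrist'); c,Ks,Rs,ts=grab('scene')
P=s['position']
for nm,p in dict(tip=(P[0],P[1],P[2]-.0528),collar=(P[0],P[1],P[2]-.008),bush=J(0,.002,.047)).items(): print(nm,proj(p,K,Rc,t).round(1),proj(p,Ks,Rs,ts).round(1))
save('pics/v3.png',np.hstack([cv2.resize(w[100:260,180:340],(480,480),interpolation=2),cv2.resize(c[130:210,240:293],(318,480),interpolation=2)]))
E
```

```text
[0.48662831 0.01659707 0.15282274] [-3.13777029e+00  1.47874786e-01  9.88439637e-05] [ 0.50637313  0.15735629 -0.50009959] 0.16235694763360614
tip [258.7 204.1] [284.1 158.4]
collar [258.8 226.7] [285.2 142.7]
bush [257.5 184.9] [282.2 175.8]
```

View pics/v3.png

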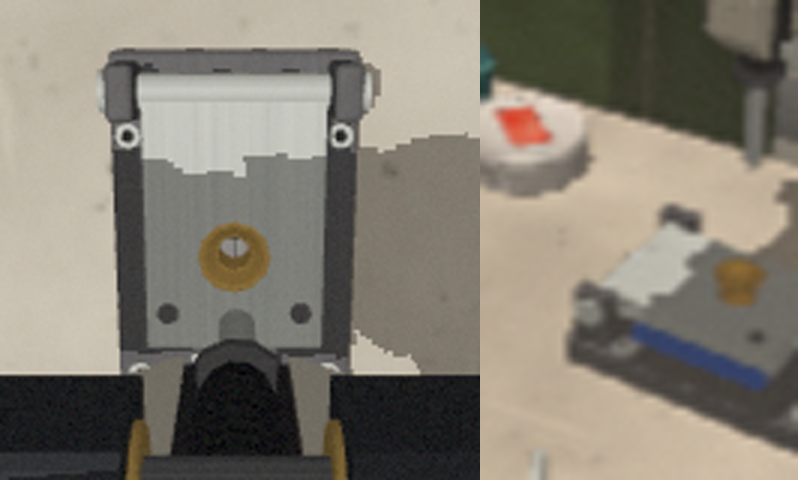

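Emit:
{"name": "move_arm", "arguments": {
  "series": [
    [0.08,0.05,0,0,0,0],
    [0,0,-2,0,0,0],
    [0,0,-2,0,0,0],
    [0,0,-1,0,0,0],
    [0,0,-0.5,0,0,0],
    [0,0,-0.5,0,0,0],
    [0,0,0,0,0,0],
    [0,0,0,0,0,0]
  ]
}}

```text
clock: 15.55
position: [0.4877, 0.0161, 0.0932]
ee_rot: [-3.138, 0.151, -0.001]
force: [0.4, -0.5, -1.8]
width: 0.165
```

Emit:
{"name": "move_arm", "arguments": {
  "series": [
    [0,0,-0.4,0,0,0],
    [0,0,-0.4,0,0,0],
    [0,0,0,0,0,0],
    [0,0,0,0,0,0]
  ]
}}

```text
clock: 15.95
position: [0.4878, 0.0163, 0.0848]
ee_rot: [-3.137, 0.15, -0.001]
force: [2.1, 2.1, -4.1]
width: 0.169
```

Emit:
{"name": "move_arm", "arguments": {
  "series": [
    [0.02,0.02,0,0,0,0],
    [0,0,0,0,0,0],
    [0,0,0,0,0,0]
  ]
}}

```text
clock: 16.25
position: [0.4877, 0.0163, 0.0848]
ee_rot: [-3.138, 0.151, -0.0]
force: [2.5, 1.7, -2.6]
width: 0.164
```

Emit:
{"name": "move_arm", "arguments": {
  "series": [
    [0,0,-0.3,0,0,0],
    [0,0,-0.2,0,0,0],
    [0,0,0,0,0,0],
    [0,0,0,0,0,0]
  ]
}}

```text
clock: 16.65
position: [0.4878, 0.0163, 0.0797]
ee_rot: [-3.138, 0.151, -0.0]
force: [2.5, 2.9, -3.1]
width: 0.164
```

Emit:
{"name": "move_arm", "arguments": {
  "series": [
    [0.05,0.05,0,0,0,0],
    [0,0,0,0,0,0],
    [0,0,0,0,0,0]
  ]
}}

```text
clock: 16.95
position: [0.4879, 0.0165, 0.0797]
ee_rot: [3.138, -0.151, -0.001]
force: [1.6, 0.9, -2.9]
width: 0.164
```

Emit:
{"name": "move_arm", "arguments": {
  "series": [
    [0.04,0.02,-0.2,0,0,0],
    [0,0,-0.2,0,0,0],
    [0,0,0,0,0,0],
    [0,0,0,0,0,0]
  ]
}}

```text
clock: 17.35
position: [0.4881, 0.0167, 0.0756]
ee_rot: [3.138, -0.151, -0.001]
force: [-0.0, -0.3, -1.5]
width: 0.165
```

Lateral force is gone; now creep down to contact.

Emit:
{"name": "move_arm", "arguments": {
  "series": [
    [0,0,-0.1,0,0,0],
    [0,0,0,0,0,0],
    [0,0,0,0,0,0]
  ]
}}

```text
clock: 17.65
position: [0.4883, 0.0167, 0.0747]
ee_rot: [3.138, -0.151, -0.001]
force: [0.7, 0.2, -1.2]
width: 0.17
```

Emit:
{"name": "move_arm", "arguments": {
  "series": [
    [0,0,-0.05,0,0,0],
    [0,0,0,0,0,0],
    [0,0,0,0,0,0]
  ]
}}

```text
clock: 17.95
position: [0.4884, 0.0168, 0.0743]
ee_rot: [3.138, -0.151, -0.0]
force: [-0.5, 0.7, -1.4]
width: 0.164
```

Emit:
{"name": "move_arm", "arguments": {
  "series": [
    [0,0,-0.05,0,0,0],
    [0,0,0,0,0,0],
    [0,0,0,0,0,0]
  ]
}}

```text
clock: 18.25
position: [0.4884, 0.0169, 0.0738]
ee_rot: [3.138, -0.151, -0.0]
force: [-0.5, 1.1, -0.5]
width: 0.166
```

Emit:
{"name": "move_arm", "arguments": {
  "series": [
    [0,0,-0.05,0,0,0],
    [0,0,0,0,0,0],
    [0,0,0,0,0,0]
  ]
}}

```text
clock: 18.55
position: [0.4885, 0.0169, 0.0733]
ee_rot: [3.138, -0.151, 0.0]
force: [0.4, -0.1, -0.2]
width: 0.171
```

Emit:
{"name": "move_arm", "arguments": {
  "series": [
    [0,0,-0.05,0,0,0],
    [0,0,0,0,0,0],
    [0,0,0,0,0,0]
  ]
}}

```text
clock: 18.85
position: [0.4886, 0.0169, 0.0729]
ee_rot: [3.138, -0.151, 0.0]
force: [-0.6, 0.4, 1.7]
width: 0.166
```

Emit:
{"name": "move_arm", "arguments": {
  "series": [
    [0,0,-0.05,0,0,0],
    [0,0,0,0,0,0],
    [0,0,0,0,0,0]
  ]
}}

```text
clock: 19.15
position: [0.4887, 0.0169, 0.0725]
ee_rot: [3.138, -0.151, 0.001]
force: [-0.4, -0.7, 4.4]
width: 0.168
```

Emit:
{"name": "move_arm", "arguments": {
  "series": [
    [0,0,-0.05,0,0,0],
    [0,0,0,0,0,0],
    [0,0,0,0,0,0]
  ]
}}

```text
clock: 19.45
position: [0.4888, 0.0169, 0.0721]
ee_rot: [3.138, -0.151, 0.001]
force: [-0.7, -0.6, 7.6]
width: 0.168
```

Emit:
{"name": "move_arm", "arguments": {
  "series": [
    [0,0,-0.05,0,0,0],
    [0,0,0,0,0,0],
    [0,0,0,0,0,0]
  ]
}}

```text
clock: 19.75
position: [0.4889, 0.0169, 0.0719]
ee_rot: [3.138, -0.151, 0.001]
force: [-1.6, -0.5, 11.3]
width: 0.169
```

Emit:
{"name": "move_arm", "arguments": {
  "series": [
    [0,0,-0.04,0,0,0],
    [0,0,0,0,0,0],
    [0,0,0,0,0,0],
    [0,0,0,0,0,0],
    [0,0,0,0,0,0]
  ]
}}

```text
clock: 20.25
position: [0.489, 0.0169, 0.0717]
ee_rot: [3.138, -0.151, 0.002]
force: [-2.4, 0.5, 14.1]
width: 0.168
```

Emit:
{"name": "move_arm", "arguments": {
  "series": [
    [0,0,0,0,0,0],
    [0,0,0,0,0,0],
    [0,0,0,0,0,0],
    [0,0,0,0,0,0],
    [0,0,0,0,0,0],
    [0,0,0,0,0,0],
    [0,0,0,0,0,0],
    [0,0,0,0,0,0]
  ]
}}

```text
clock: 21.05
position: [0.489, 0.017, 0.0717]
ee_rot: [3.138, -0.151, 0.002]
force: [-1.9, -0.4, 14.9]
width: 0.168
```

Emit:
{"name": "move_arm", "arguments": {
  "series": [
    [0,0,0,0,0,0],
    [0,0,0,0,0,0],
    [0,0,0,0,0,0],
    [0,0,0,0,0,0],
    [0,0,0,0,0,0],
    [0,0,0,0,0,0],
    [0,0,0,0,0,0],
    [0,0,0,0,0,0]
  ]
}}

```text
clock: 21.85
position: [0.489, 0.0169, 0.0717]
ee_rot: [3.138, -0.151, 0.002]
force: [-2.9, -0.5, 13.6]
width: 0.165
```

Emit:
{"name": "move_arm", "arguments": {
  "series": [
    [0,0,0.2,0,0,0],
    [0,0,0.6,0,0,0],
    [0,0,1,0,0,0],
    [0,0,1.5,0,0,0],
    [0,0,2,0,0,0],
    [0,0,2.5,0,0,0],
    [0,0,2.5,0,0,0],
    [0,0,0,0,0,0]
  ]
}}

```text
clock: 22.65
position: [0.4903, 0.0173, 0.1774]
ee_rot: [-3.137, 0.151, -0.009]
force: [0.4, 0.2, -1.0]
width: 0.169
```

Emit:
{"name": "move_arm", "arguments": {
  "series": [
    [0,3,0,0,0,0],
    [0,4,0,0,0,0],
    [0,4.5,0,0,0,0],
    [0,4.5,0,0,0,0],
    [0,4.5,0,0,0,0],
    [0,4.2,0,0,0,0],
    [0,3.5,0,0,0,0],
    [0,2.4,0,0,0,0]
  ]
}}

```text
clock: 23.45
position: [0.4872, 0.3257, 0.1733]
ee_rot: [-3.138, 0.147, 0.002]
force: [0.1, 0.1, -0.4]
width: 0.167
```

Emit:
{"name": "move_arm", "arguments": {
  "series": [
    [0,0,0,0,0,0],
    [0,0,0,0,0,0],
    [0,0,0,0,0,0],
    [0,0,0,0,0,0]
  ]
}}

```text
clock: 23.85
position: [0.4888, 0.3213, 0.1737]
ee_rot: [3.137, -0.154, -0.0]
force: [0.7, 0.1, -0.4]
width: 0.167
```

```bash
python3 - <<'E'
from h import *
s=monitor.observe();print(s['position'],s['ee_rot'],s['force'],s['width'])
w,K,Rc,t=grab('wrist'); c,Ks,Rs,ts=grab('scene'); P=s['position']
for nm,p in dict(tip=(P[0],P[1],P[2]-.0528),hole=(.4886,.3234,.05)).items(): print(nm,proj(p,K,Rc,t).round(1),proj(p,Ks,Rs,ts).round(1))
print('leaf tab',[list(map(int,q['rect'])) for q in outline_of('scene','leaf_tab')][:1])
save('pics/v4.png',np.hstack([cv2.resize(w[120:260,180:320],(480,480),interpolation=2),cv2.resize(c[180:270,185:245],(320,480),interpolation=2)]))
E
```

```text
[0.48883673 0.32129172 0.17371011] [ 3.13681711e+00 -1.53742567e-01 -7.83346438e-05] [ 0.66640827  0.09736241 -0.44292565] 0.16669604287789194
tip [258.6 204.1] [216.4 228.2]
hole [256.4 182.3] [218.  254.5]
leaf tab [[262, 166, 49, 25]]
```

View pics/v4.png

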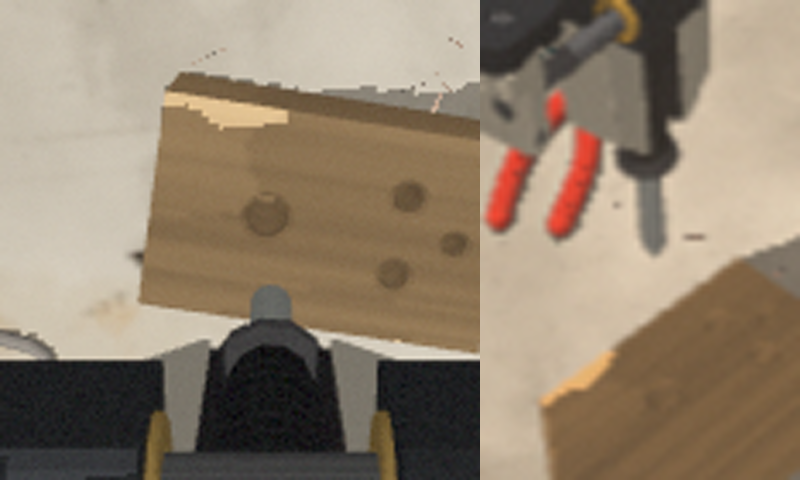

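Emit:
{"name": "move_arm", "arguments": {
  "series": [
    [0,0.1,-1,0,0,0],
    [0,0,-3,0,0,0],
    [0,0,-2,0,0,0],
    [0,0,-1,0,0,0],
    [0,0,-1,0,0,0],
    [0,0,0,0,0,0],
    [0,0,0,0,0,0]
  ]
}}

```text
clock: 24.7
position: [0.4887, 0.3242, 0.0944]
ee_rot: [-3.137, 0.151, -0.001]
force: [0.3, 1.5, -1.3]
width: 0.165
```

Emit:
{"name": "move_arm", "arguments": {
  "series": [
    [0,-0.12,-0.5,0,0,0],
    [0,0,-0.5,0,0,0],
    [0,0,0,0,0,0],
    [0,0,0,0,0,0]
  ]
}}

```text
clock: 25.1
position: [0.4885, 0.3226, 0.0839]
ee_rot: [3.138, -0.151, -0.0]
force: [0.1, 0.1, -2.3]
width: 0.166
```

Emit:
{"name": "move_arm", "arguments": {
  "series": [
    [0,0,-0.8,0,0,0],
    [0,0,-0.7,0,0,0],
    [0,0,-0.5,0,0,0],
    [0,0,0,0,0,0],
    [0,0,0,0,0,0]
  ]
}}

```text
clock: 25.6
position: [0.4884, 0.3226, 0.0636]
ee_rot: [3.138, -0.151, -0.001]
force: [-0.1, -0.8, -1.2]
width: 0.164
```

Emit:
{"name": "move_arm", "arguments": {
  "series": [
    [0,0,-0.3,0,0,0],
    [0,0,-0.2,0,0,0],
    [0,0,0,0,0,0],
    [0,0,0,0,0,0]
  ]
}}

```text
clock: 26.0
position: [0.4885, 0.3226, 0.0589]
ee_rot: [3.138, -0.151, -0.0]
force: [0.3, 0.5, -0.9]
width: 0.162
```

Emit:
{"name": "move_arm", "arguments": {
  "series": [
    [0,0,-0.1,0,0,0],
    [0,0,0,0,0,0],
    [0,0,0,0,0,0]
  ]
}}

```text
clock: 26.3
position: [0.4885, 0.3227, 0.0579]
ee_rot: [3.138, -0.151, -0.0]
force: [-0.7, 0.4, -1.6]
width: 0.169
```

Emit:
{"name": "move_arm", "arguments": {
  "series": [
    [0,0,-0.07,0,0,0],
    [0,0,0,0,0,0],
    [0,0,0,0,0,0]
  ]
}}

```text
clock: 26.6
position: [0.4885, 0.3227, 0.0578]
ee_rot: [-3.138, 0.151, -0.001]
force: [-2.1, -1.7, 5.8]
width: 0.165
```

Emit:
{"name": "move_arm", "arguments": {
  "series": [
    [0,0,0,0,0,0],
    [0,0,0,0,0,0],
    [0,0,0,0,0,0],
    [0,0,0,0,0,0],
    [0,0,0,0,0,0],
    [0,0,0,0,0,0]
  ],
  "grip": 0.6
}}

```text
clock: 27.2
position: [0.4885, 0.3227, 0.0571]
ee_rot: [3.138, -0.151, -0.0]
force: [-0.6, -0.4, 0.3]
width: 0.592
```

Emit:
{"name": "move_arm", "arguments": {
  "series": [
    [0,0,1,0,0,0],
    [0,0,3,0,0,0],
    [0,0,4,0,0,0],
    [0,0,4,0,0,0],
    [0,0,4,0,0,0],
    [0,-3,2,0,0,0],
    [0,-4,0,0,0,0],
    [0,0,0,0,0,0]
  ]
}}

```text
clock: 28.0
position: [0.4898, 0.2471, 0.2385]
ee_rot: [3.135, -0.16, 0.004]
force: [-0.1, -1.0, -0.6]
width: 0.599
```

```bash
python3 - <<'E'
from cap import *
print(monitor.observe()['position'])
cap('wrist'); c,K,Rc,t=cap('scene')
g=cv2.cvtColor(c,cv2.COLOR_RGB2HSV)
m=(((g[...,0]<6)|(g[...,0]>174))&(g[...,1]>150)).astype(np.uint8); m[:,:290]=0;m[:,320:]=0;m[:170]=0;m[200:]=0
n,l,st,ce=cv2.connectedComponentsWithStats(m); i=1+st[1:,4].argmax(); print('tab',ce[i],st[i])
for th in (0,.04,.1): print(th,proj(leafpt(.108,0,.005,th),K,Rc,t).round(1))
for th in ('punch','marker','tweezers','side_cutter','flux_tin','pliers'): print(th,[(round(float(q['p']),2),list(map(int,q['rect']))) for q in outline_of('scene',th)][:2])
E
```

```text
[0.48980934 0.2471408  0.23852533]
wrist fx 297.9
[178 183  15  15 130] [185.9 189.6] pred [188.9 191.3] xy@.113 [0.4891 0.3207 0.113 ]
scene fx 362.8
[215 230   6   7  37] [217.5 232.9] pred [218.5 230.4] xy@.113 [0.4851 0.3245 0.113 ]
tab [302.83636364 187.32727273] [298 184  11   8  55]
0 [302.3 186.5]
0.04 [302.4 185.1]
0.1 [302.3 183. ]
punch [(0.52, [241, 206, 12, 24]), (0.5, [214, 229, 12, 29])]
marker [(0.55, [285, 213, 17, 40])]
tweezers [(0.62, [234, 269, 37, 40])]
side_cutter [(0.59, [186, 191, 21, 33])]
flux_tin [(0.56, [237, 147, 20, 16])]
pliers [(0.95, [108, 232, 61, 58]), (0.26, [186, 195, 20, 24])]
```

```bash
python3 -c "
from h import *
print(workorder.sign_off())"
```

```text
the job is handed in; nothing more can be done
None
```

The plate has its centre mark, the punch is back in its own hole and released, and the leaf is down. I handed the job in at about 28 s; the hand-in gave no verdict.

**What I did**
- **Leaf:** I folded it onto its stop with the closed fingers. Near the end the push reached 36.7 N. That is more than was needed and close to the 40 N limit for the arm and gripper body.
- **Marking:** The punch went through the bush onto the plate. I held it for about 2 s at a wrist reading of 13.6 to 14.9 N. Adding the punch's 1.4 N weight, that is about 15 to 16 N on the plate. Sideways force stayed below 3 N, and I lifted it straight out.
- **Return:** The collar seated on the stand at the same height at which I had picked the punch up.

**Last checks**
- **Punch:** Its cap is at the same pixel in the scene camera as before the pick, within about 0.2 px.
- **Leaf:** The tab is at the row predicted for fully down.
- **Other tools:** Their outlines are within a few pixels of where they started, so none was visibly moved.

**What disagreed**
- **Fingertips:** They touched about 26 mm higher than the stated 19 mm ahead of the TCP. Contact with the leaf and the scene view both showed this, so I allowed for it from then on.
- **Cameras:** They differed by 2 to 7 mm on the punch's position. I settled the alignment from the wrist view and the side forces.

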